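Shift the strip feeder's H-gate lever into the green slot

TASK

Change the strip feeder's speed: with your fingertips only, push the red lever out of the park slot (black cap) and along the H-shaped gate until it is fully home in the slot marked with the green cap, then let go and move clear. Only push the knob, never pinch it, do not force it hard against the gate, do not let it go home in the slots with the white or yellow caps on the way, and leave the vial, loupe, die tray and tweezers where they are.

Things in the scene. Friction and masses are not known exactly. Their poses are not given: they have to be found in the camera images.
- selector: fixed blue gearbox, 150 x 126 mm foot, aluminium gate plate 124 x 114 mm on top (plate top 90 mm above the worktop), black motor at its +x end, rubber roller at its -y side. Origin on the worktop under the middle of the gate, z up; it stands turned about z by up to 0.5 rad either way. The lever's pivot is 15 mm above this origin. 'Near, far, left, right' below mean selector -x, +x, +y, -y.
- gate_middle (a point): middle of the H-shaped gate, at the plate's top; axes as the selector's. Two slots 16 mm wide run along x at y = +19.5 and -19.5 mm, joined at x = 0 by a cross slot 16 mm wide along y with rounded corners. The four closed slot ends are the home positions: near left (black cap: park, where the lever starts), far left, near right, far right. The lever's stem hits the gate's edges, so it can only follow the H.
- knob_center (a point): centre of the red knob, a rounded square 28 x 28 x 34 mm, on an 11 mm steel stem 140 mm from the lever's pivot. Upright it is 155 mm above the worktop; in a home end it stands 44 mm in x and 37 mm in y from the middle of the gate (selector axes), 143 mm above the worktop. The lever stays where it is left; moving it takes about 3 to 5 N at the knob.
- neck (a point): point on the lever's stem 75 mm from the pivot, about where it passes through the gate plate; in a slot's home end it is 21 mm from the centre of that slot's cap, seen from above.
- lever_shift (a joint): lever angle along the slots, rad: + leans towards selector +x, 0 is in line with the cross slot, +0.32 and -0.32 are the closed slot ends (hard stops). It can go sideways only while this is within about 0.04 (the rounded corners help from about 0.1).
- lever_side (a joint): lever angle along the cross slot, rad: + leans towards selector +y (left pair of slots at about +0.23 to +0.28), - towards -y (right pair at about -0.23 to -0.28); +0.28 and -0.28 are hard stops.
- green_cap: round green cap, 16 mm across, 4 mm high, fixed on the gate plate; origin at the centre of its underside. It marks one of the three slots other than the park slot, which one varies from run to run: it sits just beyond its slot's closed end, at selector x = +45 or -45 mm, y = +20.5 or -20.5 mm. This is the slot wanted.
- white_cap: round white cap, 16 mm across, 4 mm high, fixed on the gate plate; origin at the centre of its underside. It marks one of the three slots other than the park slot, which one varies from run to run: it sits just beyond its slot's closed end, at selector x = +45 or -45 mm, y = +20.5 or -20.5 mm. Wrong slot.
- yellow_cap: round yellow cap, 16 mm across, 4 mm high, fixed on the gate plate; origin at the centre of its underside. It marks one of the three slots other than the park slot, which one varies from run to run: it sits just beyond its slot's closed end, at selector x = +45 or -45 mm, y = +20.5 or -20.5 mm. Wrong slot.
- pad_far: +x face of the red knob (selector axes): a 23 x 30 mm pad, origin at its centre, 12.5 mm from the knob's axis. Fingers pressing on two opposite faces at once count as pinching the knob.
- pad_near: -x face of the red knob (selector axes): a 23 x 30 mm pad, origin at its centre, 12.5 mm from the knob's axis. Fingers pressing on two opposite faces at once count as pinching the knob.
- pad_left: +y face of the red knob (selector axes): a 23 x 30 mm pad, origin at its centre, 12.5 mm from the knob's axis. Fingers pressing on two opposite faces at once count as pinching the knob.
- pad_right: -y face of the red knob (selector axes): a 23 x 30 mm pad, origin at its centre, 12.5 mm from the knob's axis. Fingers pressing on two opposite faces at once count as pinching the knob.
- vial: small white vial with a grey cap standing loose, 13 mm across, 41 mm high, on the worktop near the box's -x side; origin at the centre of its underside. To be left alone.
- loupe: folding loupe, 52 x 30 x 16 mm, loose on the worktop near the box's -x side; origin at the centre of its underside. To be left alone.
- waffle: blue die tray with a clear lid, 51 x 54 x 9 mm, loose on the worktop at the box's -y side; origin at the centre of its underside. To be left alone.
- tweezers: black tweezers, 118 mm long, 10 mm high, loose on the worktop at the box's +y side; origin at the centre of the underside. To be left alone.

How it is judged:
By the outcome, as a careful person would: the job done as asked, in the order asked, and still so for the second after the job is handed in, with the robot touching nothing.
It also fails if it takes over 46 s, if anything falls off the work surface, if the arm or the gripper's body presses on something with over 40 N, if the wrist force passes 120 N, or if a joint passes its speed limit or range.

ROBOT

A 6-joint arm with a two-finger parallel gripper is mounted at the origin on a cart in front of the work surface, level with it; the furniture and walls round the work are solid. World frame = base frame: x ahead of the robot, y to its left, z up, the work surface at z = 0. Lengths are in mm, angles in degrees, forces in N, time in s.
With the tool pointing down it reaches from about 350 to 850 mm from the base axis. Payload 8.1 kg.
Tool frame: the origin (TCP) lies at the very end of the fingers, on their centre line; the grasp point (between the pads) lies 19 mm behind it; z points along the fingers, y is the line along which they close (so a half turn about z gives the same grasp; the last joint's range is limited). The gripper opens to 85 mm and grips with 20 to 120 N. Pads are 22 mm wide; open, the fingers measure 114 mm over their backs; the gripper's body (76 mm by 85 mm) begins 54 mm behind the grasp point. The pads swing forward as they close: fully open they stand 13 mm farther back than shut.
Start: joints at [58.247, 7.471, 85.268, -0, 87.261, -4.893], TCP at [271.07, 535.282, 231.292] pointing down, gripper open.
Joint ranges: [-169.43, 169.43], [-51.17, 129.36], [1.28, 143.12], [-76.62, 256.62], [0, 156.53], [-152.29, 152.29]. Speed limits (degrees/s): [136.94, 136.94, 159.86, 180, 180, 180].

INTERFACE

Orientations are given as [roll, pitch, yaw] about the fixed x, y, z axes, in that order (R = Rz(yaw) Ry(pitch) Rx(roll)).
In Python, from bench import * gives the robot as it stands.
- The arm moves only by the tool play_rows, never from a script. Its argument "increments" is a list of rows, each a list of 3 entries, a list of its own where there are three numbers: the gripper's target within -1 to 1 (fully open at 1, half-way at 0, shut at -1), then the shift along the tool's x, y, z in mm, then the turn about the tool's z in rad. A call has 1 to 12 rows; each row shifts and turns the commanded pose from where the row before left it, along the tool's axes as they then stand; what a row does not reach is not made up. A row lasts 1/12 s, in which the tool goes at most 41.7 mm and 7.16 degrees, less where a joint would pass 70% of its speed; a pose out of reach is approached as far as the arm can. A call is refused whole if a number of a shift passes 41.7 or a number of a turn 0.125, either way. A call with a gripper value outside its range is refused whole. The fingers move at their own pace and stop on an object; "force" is the grip in N (left out, the last holds). Time passes only in rows, so rows that do not move let the fingers close. It gives the time, the measured TCP pose, the force, the opening and the grip force at its end, in the units of the state.
- sense(): the state, without advancing time (a new reading comes with each control period).
- snapshot(name): name is "scene" or "top" or "wrist"; returns a dict with "color" (400x640x3 uint8, red, green, blue), "intrinsics" (3x3 intrinsics, pixels), "world_from_camera" (4x4, takes a point from camera to world coordinates). Camera axes: x right, y down, z forward; pixel columns grow to the right and rows downward; lengths in mm; the calibration is good to about 2 mm. A picture is of the moment at which its call begins. There is no depth.
- hand_in(): hands the job in; it is judged then, once.
Trained networks look in a picture, given as the dict that the camera call returned (one of the last four; its "shot" number tells which), for a name from the list of things; names that differ only in an ending like _2 or _b are one class to them, and where a whole thing is asked for, a point or a joint stands for the part that bears it (a point fixed in the world has none). Each returns a list of dicts, best first, with "p" (0 to 1); they miss things now and then, are a little off and sometimes report something else, mostly with a low value. They report only what shows in the picture. A call takes as long as a camera call.
- find_in(query, picture): "xyz" ([x, y, z] in mm, in the coordinates of the camera as it stood for that picture, good to about 4 mm: the middle of the surface that is visible of it).
- regions_of(query, picture): "mask" (400x640 bool, what is visible of it).
- pinpoint(query, picture): "xyz" ([x, y, z] in mm, in the coordinates of the camera as it stood for that picture, good to about 4 mm: a listed point, or the origin of a listed thing).
The state is a dict: "time": time; "joint_pos": joint angles; "qd": joint speeds; "joint_efforts": joint torques, N m; "tool_pos": TCP position; "tcp_rot": TCP orientation; "ft_force": force on the tool from outside, world axes, zero at the start; "wrist_torque": the same for the moment, N m; "finger_gap": finger opening in mm; "grip_force": force on a finger pad.
Only numpy, scipy, OpenCV 4.12 (cv2) and the standard library are available. Lean on these libraries where they do the work, as an engineer would, in place of code of your own. Each camera call takes 0.05 s, during which the arm holds its last target. There are 200 camera calls.

## Working session

There is one attempt and no reset: what is moved stays moved. The work goes in short steps, Python scripts to look and compute and a tool call to move; the robot and the scene stay as the last step left them, time stands still between calls to the robot, and variables do not carry over. Pictures are saved under pics/ and viewed, at most 10 in all, crops included, and the job is handed in when it is done.

Besides the shell and the picture viewer there is one more tool, called after "Emit:" as name(argument=value, ...) on one line, values as JSON. play_rows: Moves the arm, as the interface text tells. Its arguments: {"type":"object","properties":{"increments":{"type":"array","items":{"type":"array"}},"force":{"type":"number"}},"required":["increments"]}

```bash
mkdir -p pics
cat > h.py <<'E'
from bench import *
import numpy as np, cv2
def world(s,p):
    T=np.array(s["world_from_camera"]); return (T@np.r_[np.array(p,float),1])[:3]
def save(s,n): cv2.imwrite(f"pics/{n}.png",cv2.cvtColor(s["color"],cv2.COLOR_RGB2BGR))
def pix(s,w):
    T=np.linalg.inv(np.array(s["world_from_camera"])); c=(T@np.r_[w,1])[:3]; u=np.array(s["intrinsics"])@c; return u[:2]/u[2]
E
python3 - <<'E'
from h import *
np.set_printoptions(precision=1,suppress=True)
for n in ["scene","top"]:
    s=snapshot(n); save(s,n+"0")
    print(n,np.array(s["world_from_camera"])[:3,3])
    for q in ["selector","gate_middle","knob_center","neck","green_cap","white_cap","yellow_cap","pad_near","pad_right","pad_left","pad_far","vial","loupe","waffle","tweezers"]:
        r=pinpoint(q,s)
        for d in r[:1]: w=world(s,d["xyz"]); print(q,round(d["p"],2),w,pix(s,w))
print(sense())
E
```

```text
scene [  29.9 -462.4  657. ]
selector 0.56 [523.3   1.9  -1.1] [296.  238.5]
gate_middle 0.73 [524.9   4.   89.2] [294.7 200.8]
knob_center 0.89 [471.6  19.4 142.4] [265.4 188. ]
neck 0.92 [495.4   7.7  82.5] [281.9 211.1]
green_cap 0.59 [557.4  40.2  85.4] [292.  185.7]
white_cap 0.49 [571.8  -0.8  86.8] [313.8 190.5]
yellow_cap 0.65 [574.5   0.6  90.1] [314.2 188.1]
pad_near 0.6 [457.6  15.4 139.4] [261.2 194.4]
pad_right 0.58 [478.6   9.7 142.4] [272.6 188.4]
vial 0.71 [394.2  12.9  -0.7] [241.5 274.8]
loupe 0.72 [479.4   9.1 146.2] [273.1 186.5]
waffle 0.65 [607.2 -95.6  -1.8] [364.1 238.6]
tweezers 0.78 [466.7  85.6  -0.4] [243.3 234. ]
top [366.9 -46.8 967. ]
selector 0.7 [605.1 -96.6  -1.4] [348.8 183.6]
gate_middle 0.61 [518.7   2.6  89. ] [308.6 209.5]
knob_center 0.68 [471.7  22.6 143.3] [297.7 226.3]
neck 0.49 [491.9  17.5  82.2] [302.2 221.1]
green_cap 0.5 [517.    4.   90.6] [308.  210.1]
white_cap 0.56 [568.4   3.4  91.1] [308.8 188.8]
yellow_cap 0.45 [485.5 -31.7  84.6] [323.  223.9]
pad_right 0.5 [472.5  10.4 149.2] [303.1 225.6]
pad_far 0.55 [473.   12.1 149.9] [302.3 225.3]
loupe 0.74 [434.8 -76.6  -4.9] [340.7 248.5]
waffle 0.59 [603.3 -96.3  -2.3] [348.6 184.3]
tweezers 0.63 [466.6  87.   -4.8] [277.3 235.2]
{'time': 1.6, 'joint_pos': array([58.2,  7.5, 85.3,  0. , 87.3, -4.9]), 'qd': array([-0. , -0. , -0. ,  0.1,  0. , -0. ]), 'joint_efforts': array([ -0. , -56.9, -50.1,  -0. ,   0. ,  -0. ]), 'tool_pos': array([271.1, 535.3, 231.3]), 'tcp_rot': array([180. ,  -0. , 153.1]), 'ft_force': array([ 0.6, -0.3, -0.1]), 'wrist_torque': array([ 0., -0., -0.]), 'grip_force': 0.0, 'finger_gap': 85.42769805506592}
```

Run:
```python
import cv2,numpy as np
a=cv2.imread("pics/scene0.png")[130:300,200:420]; b=cv2.imread("pics/top0.png")[150:280,240:400]
a=cv2.resize(a,(792,612),interpolation=cv2.INTER_CUBIC)[:600]; b=cv2.resize(b,(736,598),interpolation=cv2.INTER_CUBIC)
cv2.imwrite("pics/sc.png",a);cv2.imwrite("pics/tc.png",b)
```

```text
(no output)
```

View pics/sc.png

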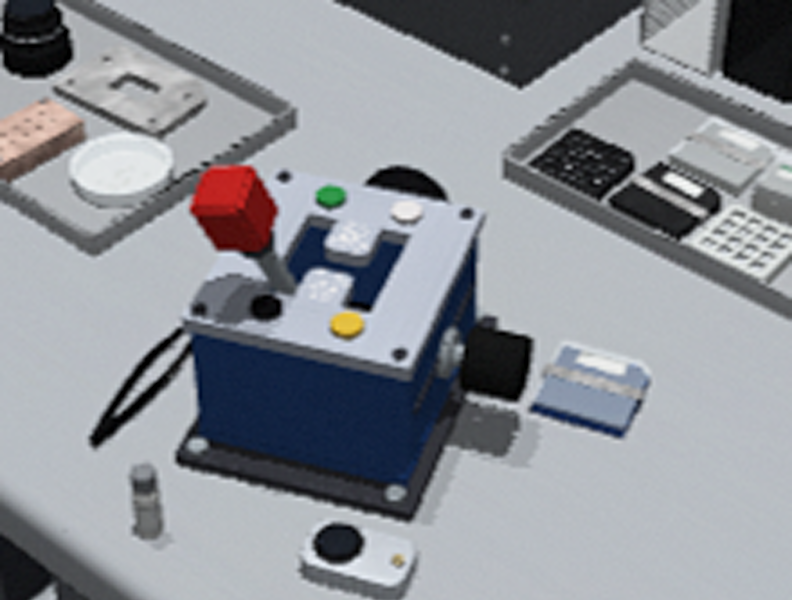

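View pics/tc.png

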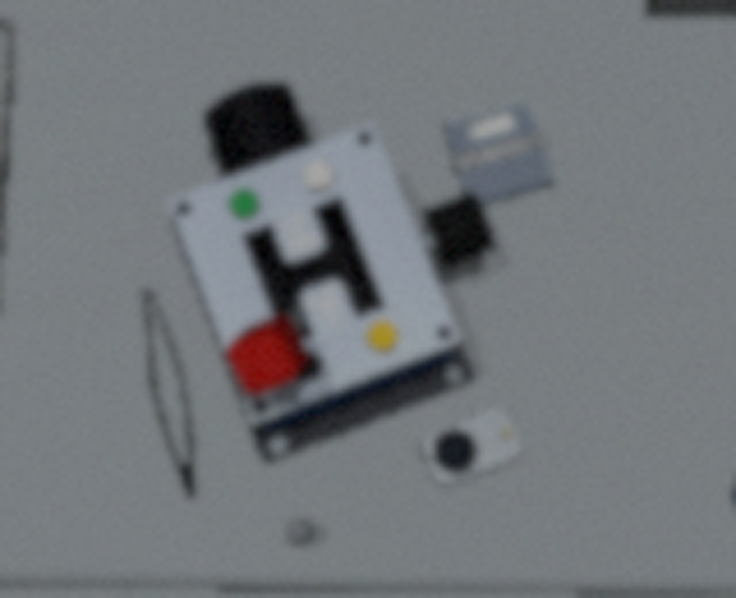

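The scene view shows the red knob at near-left (crop 235,210), with black park cap at (265,305). Green is far-left (330,195), white far-right (407,210) and yellow near-right (347,323). The top view agrees, so this is a straight push along selector +x. I'll measure the caps from both views by colour.

```bash
cat > m.py <<'E'
from h import *
np.set_printoptions(precision=1,suppress=True)
S={n:snapshot(n) for n in ["scene","top"]}
def ray(s,uv):
    T=np.array(s["world_from_camera"]); d=T[:3,:3]@np.linalg.solve(np.array(s["intrinsics"]),np.r_[uv,1]); return T[:3,3],d/np.linalg.norm(d)
W={}
for name,lo,hi in [("green",(45,120,50),(85,255,255)),("yellow",(15,140,80),(32,255,255)),("red",(170,150,60),(180,255,255))]:
    R=[]
    for n,s in S.items():
        h=cv2.cvtColor(s["color"],cv2.COLOR_RGB2HSV); m=cv2.inRange(h,lo,hi)
        if name=="red": m|=cv2.inRange(h,(0,150,60),(8,255,255))
        k,l,st,c=cv2.connectedComponentsWithStats(m)
        g=np.array([ (pix(s,[520,3,90])-x) for x in c]); ok=[i for i in range(1,k) if np.hypot(*g[i])<60]
        i=max(ok,key=lambda i:st[i,4]); R.append(ray(s,c[i])); o,d=R[-1]
        z=143 if name=="red" else 93.5
        print(name,n,c[i],st[i,4],"on plane",(o+d*(z-o[2])/d[2]))
    A=sum(np.eye(3)-np.outer(d,d) for o,d in R); b=sum((np.eye(3)-np.outer(d,d))@o for o,d in R)
    W[name]=np.linalg.solve(A,b); print(name,"triang",W[name])
g,y=W["green"],W["yellow"]; mid=(g+y)/2; v=(g-y)[:2]
yaw=np.arctan2(v[1],v[0])-np.arctan2(41,90)
print("mid",mid,"len",np.hypot(*v),"should 98.9","yaw",yaw)
c,s_=np.cos(yaw),np.sin(yaw); R=np.array([[c,-s_],[s_,c]])
print("knob start",mid[:2]+R@[-44,37],"knob goal",mid[:2]+R@[44,37],"black cap",mid[:2]+R@[-45,20.5])
E
python3 m.py
```

```text
green scene [291.4 184.1] 36 on plane [552.9  37.3  93.5]
green top [292.5 193.9] 15 on plane [554.9  41.3  93.5]
green triang [556.3  41.3  89.3]
yellow scene [295.9 219.8] 47 on plane [485.7 -34.7  93.5]
yellow top [322.6 222.6] 15 on plane [487.3 -30.9  93.5]
yellow triang [488.4 -31.3  89.6]
red scene [264.6 187.5] 415 on plane [471.2  20.8 143. ]
red top [297.8 227.1] 173 on plane [469.9  22.3 143. ]
red triang [470.7  21.7 142.7]
mid [522.3   5.   89.5] len 99.4547276592329 should 98.9 yaw 0.39168187434798496
knob start [467.5  22.4] knob goal [548.9  56. ] black cap [472.9   6.8]
```

Emit:
play_rows(increments=[[-1, [0, 0, 0], [0, 0, -0.123]], [-1, [0, 0, 0], [0, 0, -0.123]], [-1, [0, 0, 0], [0, 0, -0.123]], [-1, [0, 0, 0], [0, 0, -0.123]], [-1, [0, 0, 0], [0, 0, -0.123]], [-1, [0, 0, 0], [0, 0, -0.123]], [-1, [0, 0, 0], [0, 0, -0.122]], [-1, [4, -38, 0], [0, 0, 0]], [-1, [4, -38, 0], [0, 0, 0]], [-1, [4, -38, 0], [0, 0, 0]]])

```text
invalid input
```

Emit:
play_rows(increments=[[-1, [0, 0, 0], -0.123], [-1, [0, 0, 0], -0.123], [-1, [0, 0, 0], -0.123], [-1, [0, 0, 0], -0.123], [-1, [0, 0, 0], -0.123], [-1, [0, 0, 0], -0.123], [-1, [0, 0, 0], -0.122], [-1, [4, -38, 0], 0], [-1, [4, -38, 0], 0], [-1, [4, -38, 0], 0]])

```text
time: 2.53
tool_pos: [303.3, 424.3, 230.8]
tcp_rot: [-180.0, -0.0, -157.5]
ft_force: [1.1, -0.2, 0.2]
finger_gap: 0.2
grip_force: 0.0
```

Emit:
play_rows(increments=[[-1, [4.2, -39.5, 0], 0], [-1, [4.2, -39.5, 0], 0], [-1, [4.2, -39.5, 0], 0], [-1, [4.2, -39.5, 0], 0], [-1, [4.2, -39.5, 0], 0], [-1, [4.2, -39.5, 0], 0], [-1, [4.2, -39.5, 0], 0], [-1, [4.2, -39.5, 0], 0], [-1, [4.2, -39.5, 0], 0], [-1, [4.2, -39.5, 0], 0], [-1, [4.2, -39.5, 0], 0], [-1, [0, 0, 0], 0]])

```text
time: 3.53
tool_pos: [427.5, -0.3, 231.6]
tcp_rot: [-179.8, 0.0, -157.9]
ft_force: [0.2, 0.7, 0.8]
finger_gap: 0.1
grip_force: 0.0
```

Emit:
play_rows(increments=[[-1, [0, 0, 30], 0], [-1, [0, 0, 30], 0], [-1, [0, 0, 30], 0], [-1, [0, 0, 0], 0]])

```text
time: 3.87
tool_pos: [422.4, 6.2, 135.3]
tcp_rot: [179.7, -0.5, -157.6]
ft_force: [-1.3, -0.6, -0.6]
finger_gap: 0.2
grip_force: 0.0
```

Run:
```python
from h import *
np.set_printoptions(precision=1,suppress=True)
a=sense(); print(a["tool_pos"],a["ft_force"])
R=np.array([[.9245,-.381],[.381,.9245]]); print("selector",R.T@(a["tool_pos"][:2]-[521.5,4.5]))
s=snapshot("scene"); v=cv2.resize(s["color"][130:300,180:400],(776,600),interpolation=cv2.INTER_CUBIC); cv2.imwrite("pics/a1.png",v[:,:,::-1])
```

```text
[422.4   6.2 135.3] [-1.3 -0.6 -0.6]
selector [-91.   39.4]
```

View pics/a1.png

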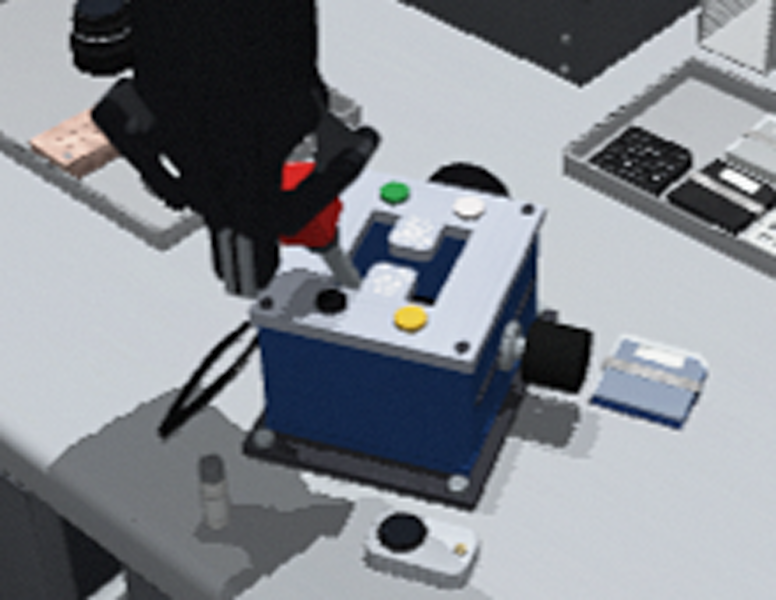

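The closed fingers (240,260) stand just behind the knob (310,205), clear of everything. Now I'll push gently along selector +x (tool −x).

Emit:
play_rows(increments=[[-1, [0, 0, 0], 0], [-1, [-5, -1, 0], 0], [-1, [-5, -1, 0], 0], [-1, [-5, 0, 0], 0], [-1, [-5, 0, 0], 0], [-1, [-5, 0, 0], 0], [-1, [-5, 0, 0], 0]])

```text
time: 4.5
tool_pos: [455.3, 15.8, 141.6]
tcp_rot: [-180.0, -0.0, -157.6]
ft_force: [-3.4, -0.2, 1.2]
finger_gap: 0.2
grip_force: 1.7
```

Emit:
play_rows(increments=[[-1, [-5, 0, 0], 0], [-1, [-5, 0, 0], 0], [-1, [-5, 0, 0], 0], [-1, [-5, 0, 0], 0], [-1, [-5, 0, 0], 0], [-1, [-5, 0, 0], 0]])

```text
time: 5.0
tool_pos: [483.1, 27.3, 141.2]
tcp_rot: [180.0, -0.0, -157.6]
ft_force: [-2.5, -1.1, 2.2]
finger_gap: 0.0
grip_force: 1.3
```

Emit:
play_rows(increments=[[-1, [-5, 0, 0], 0], [-1, [-5, 0, 0], 0], [-1, [-5, 0, 0], 0], [-1, [-5, 0, 0], 0], [-1, [-5, 0, 0], 0], [-1, [-5, 0, 0], 0]])

```text
time: 5.5
tool_pos: [510.6, 38.6, 141.0]
tcp_rot: [180.0, -0.0, -157.6]
ft_force: [-2.9, -1.6, -0.7]
finger_gap: 0.3
grip_force: 1.2
```

Emit:
play_rows(increments=[[-1, [-3, 0, 0], 0], [-1, [-3, 0, 0], 0], [-1, [0, 0, 0], 0]])

```text
time: 5.75
tool_pos: [516.2, 41.0, 141.0]
tcp_rot: [180.0, -0.0, -157.6]
ft_force: [-2.3, -0.9, -1.2]
finger_gap: -0.3
grip_force: 0.8
```

Run:
```python
from h import *
a=sense(); print(a["tool_pos"],a["ft_force"])
R=np.array([[.9245,-.381],[.381,.9245]]); print("selector",R.T@(a["tool_pos"][:2]-[521.5,4.5]))
s=snapshot("scene"); v=cv2.resize(s["color"][130:300,180:400],(776,600),interpolation=cv2.INTER_CUBIC); cv2.imwrite("pics/a2.png",v[:,:,::-1])
```

```text
[516.16653839  40.97084635 141.02286854] [-2.28057454 -0.88928188 -1.20626108]
selector [ 8.9646072  35.74934633]
```

View pics/a2.png

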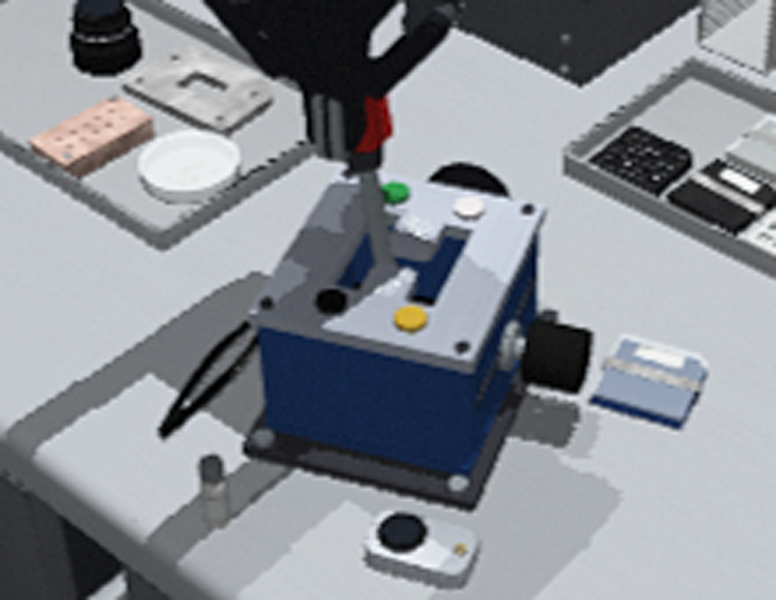

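```bash
cat > n.py <<'E'
from h import *
np.set_printoptions(precision=1,suppress=True)
R=np.array([[.9245,-.381],[.381,.9245]])
for cam in ["scene","top"]:
    s=snapshot(cam)
    for q in ["knob_center","neck"]:
        for d in pinpoint(q,s)[:1]:
            w=world(s,d["xyz"]); print(cam,q,round(d["p"],2),"sel",R.T@(w[:2]-[521.5,4.5]),w[2])
    if cam=="scene":
        v=cv2.resize(s["color"][140:240,240:373],(798,600),interpolation=cv2.INTER_CUBIC)[:,:,::-1].copy()
        for x in (-21,0,21):
            for y in (-20,20):
                w=np.r_[R@[x,y]+[521.5,4.5],90]; p=(pix(s,w)-[240,140])*6; cv2.circle(v,tuple(int(i) for i in p),4,(255,0,255),-1)
        import sys; cv2.imwrite(f"pics/{sys.argv[1]}.png",v)
E
python3 n.py a3
```

```text
scene knob_center 0.84 sel [33.9 35.7] 144.20785077468224
scene neck 0.81 sel [15.9 13.3] 79.6606053395036
```

View pics/a3.png

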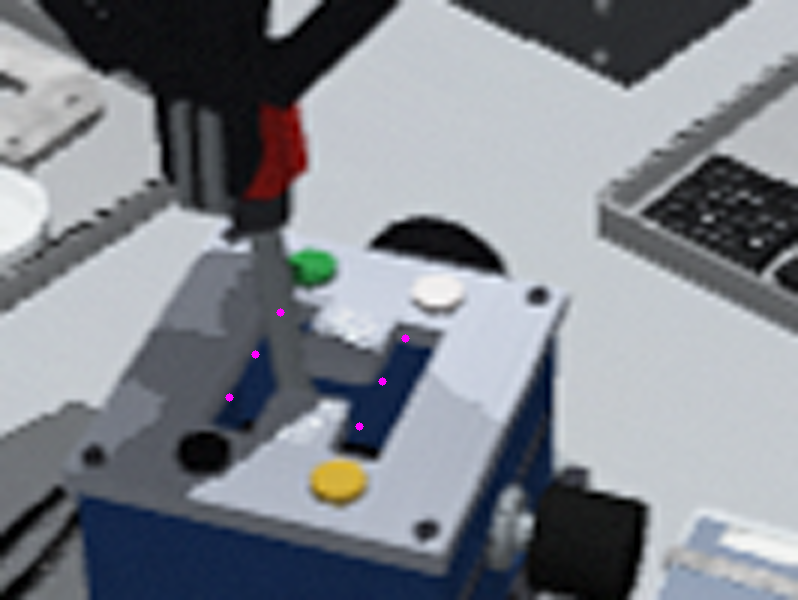

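The stem passes the plate at about (277,320), just short of the far-left slot end at (281,312). The knob is at selector x ≈ 34, so roughly 10 mm remains.

Emit:
play_rows(increments=[[-1, [-2, 0, 0], 0], [-1, [-2, 0, 0], 0], [-1, [-2, 0, 0], 0], [-1, [0, 0, 0], 0]])

```text
time: 6.43
tool_pos: [521.7, 43.2, 141.3]
tcp_rot: [180.0, -0.0, -157.6]
ft_force: [-2.8, -0.7, 0.1]
finger_gap: -0.1
grip_force: 1.0
```

Emit:
play_rows(increments=[[-1, [-1, 0, 0], 0], [-1, [-1, 0, 0], 0], [-1, [0, 0, 0], 0]])

```text
time: 6.68
tool_pos: [523.4, 43.9, 141.2]
tcp_rot: [180.0, -0.0, -157.6]
ft_force: [-2.0, -1.9, -1.1]
finger_gap: 0.0
grip_force: 1.0
```

Emit:
play_rows(increments=[[-1, [-1, 0, 0], 0], [-1, [-1, 0, 0], 0], [-1, [0, 0, 0], 0]])

```text
time: 6.93
tool_pos: [525.3, 44.7, 141.3]
tcp_rot: [180.0, 0.0, -157.6]
ft_force: [-1.5, 0.5, -0.4]
finger_gap: 0.0
grip_force: 1.0
```

Emit:
play_rows(increments=[[-1, [-1, 0, 0], 0], [-1, [0, 0, 0], 0]])

```text
time: 7.1
tool_pos: [526.2, 45.0, 141.3]
tcp_rot: [-180.0, 0.0, -157.6]
ft_force: [-0.8, -0.6, -0.6]
finger_gap: 0.3
grip_force: 1.0
```

Emit:
play_rows(increments=[[-1, [-1, 0, 0], 0], [-1, [0, 0, 0], 0]])

```text
time: 7.27
tool_pos: [526.8, 45.3, 141.2]
tcp_rot: [180.0, -0.0, -157.6]
ft_force: [-3.5, -0.9, -0.4]
finger_gap: -0.1
grip_force: 1.7
```

Emit:
play_rows(increments=[[-1, [-1, 0, 0], 0], [-1, [0, 0, 0], 0]])

```text
time: 7.43
tool_pos: [527.5, 45.6, 141.0]
tcp_rot: [180.0, -0.1, -157.6]
ft_force: [-4.5, -2.9, -0.4]
finger_gap: 0.3
grip_force: 2.5
```

```bash
python3 n.py a4
```

```text
scene knob_center 0.79 sel [42.4 36.4] 143.01350655542296
scene neck 0.7 sel [23.  12.2] 82.83298451664791
```

View pics/a4.png

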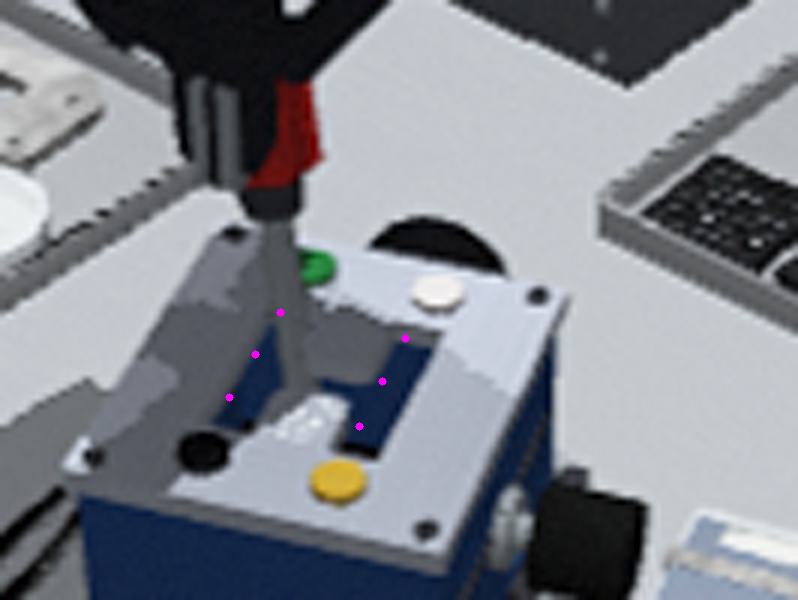

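The stem is at the slot end beside the green cap, and both force and lag are rising, so it is reaching the stop. I'll confirm with a little more push.

Emit:
play_rows(increments=[[-1, [-1, 0, 0], 0], [-1, [0, 0, 0], 0], [-1, [0, 0, 0], 0]])

```text
time: 7.98
tool_pos: [528.1, 45.8, 140.8]
tcp_rot: [180.0, -0.1, -157.6]
ft_force: [-6.3, -3.3, -0.1]
finger_gap: -0.2
grip_force: 3.2
```

Emit:
play_rows(increments=[[-1, [-1, 0, 0], 0], [-1, [0, 0, 0], 0], [-1, [0, 0, 0], 0]])

```text
time: 8.23
tool_pos: [528.7, 46.0, 140.7]
tcp_rot: [180.0, -0.2, -157.6]
ft_force: [-8.0, -4.6, 0.4]
finger_gap: -0.3
grip_force: 4.0
```

Emit:
play_rows(increments=[[-1, [5, 0, 0], 0], [-1, [15, 0, 0], 0], [-1, [30, 0, 0], 0], [-1, [40, 0, 0], 0], [-1, [30, 0, -30], 0], [-1, [0, 0, -40], 0], [-1, [0, 30, -40], 0], [-1, [0, 40, 0], 0], [-1, [0, 40, 0], 0], [-1, [0, 40, 0], 0], [-1, [0, 40, 0], 0], [-1, [0, 0, 0], 0]])

```text
time: 9.23
tool_pos: [346.6, 178.2, 245.1]
tcp_rot: [179.8, 0.2, -157.1]
ft_force: [-0.0, -0.7, -0.3]
finger_gap: 0.2
grip_force: 0.0
```

```bash
python3 n.py a5; python3 m.py
```

```text
scene knob_center 0.76 sel [42.9 34. ] 142.22221709390283
scene neck 0.73 sel [22.7 13.8] 81.49189871259046
top knob_center 0.85 sel [43.5 32.3] 143.14374075484147
green scene [292.5 183.8] 24 on plane [554.7  36.2  93.5]Traceback (most recent call last):
  File "m.py", line 14, in <module>
    i=max(ok,key=lambda i:st[i,4]); R.append(ray(s,c[i])); o,d=R[-1]
ValueError: max() iterable argument is empty
```

View pics/a5.png

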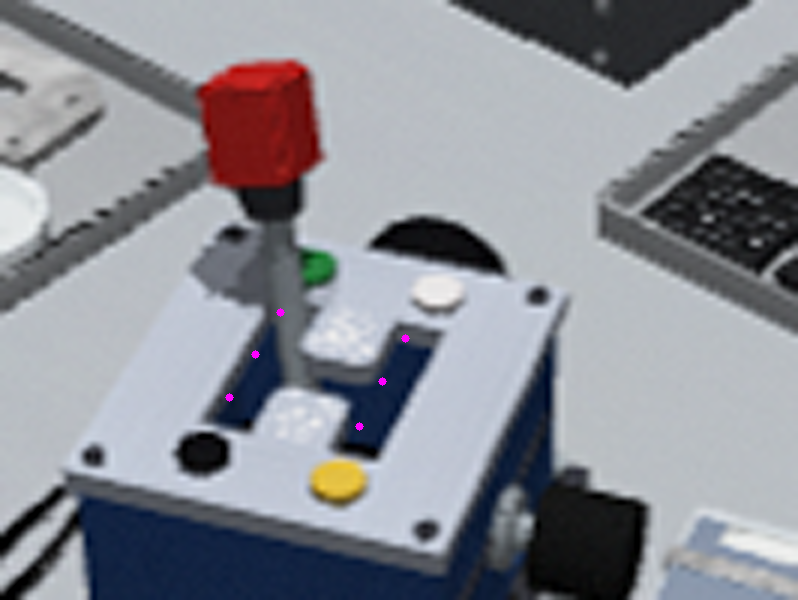

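Run:
```python
from h import *
np.set_printoptions(precision=1,suppress=True)
R=np.array([[.9245,-.381],[.381,.9245]])
def redm(b):
    h=cv2.cvtColor(b,cv2.COLOR_BGR2HSV); return cv2.inRange(h,(170,150,60),(180,255,255))|cv2.inRange(h,(0,150,60),(8,255,255))
for n in ["a4","a5"]:
    m=redm(cv2.imread(f"pics/{n}.png"))[80:185]; print(n,"right edge/6",np.mean([np.flatnonzero(r).max() for r in m[10:95]])/6)
H=np.array
def sil(p,tilt,side,s): # projected knob centroid by convex hull of box, at lever angles
    pv=np.r_[H([521.5,4.5]),15]; 
    ax=H([np.tan(tilt),np.tan(side),1]); ax/=np.linalg.norm(ax); ex=H([1,0,0])-ax[0]*ax; ex/=np.linalg.norm(ex); ey=np.cross(ax,ex)
    R3=np.eye(3); R3[:2,:2]=R; P=[]
    for a in(-12.5,12.5):
        for b in(-12.5,12.5):
            for c in(-16,16): P.append(pix(s,pv+R3@(140*ax+a*ex+b*ey+c*ax)))
    M=cv2.moments(cv2.convexHull(np.float32(P))); return H([M["m10"],M["m01"]])/M["m00"]
for cam in ["scene","top"]:
    s=snapshot(cam)
    for tag,b in [("start",cv2.imread(f"pics/{cam}0.png")),("now",s["color"][:,:,::-1].copy())]:
        k,l,st,c=cv2.connectedComponentsWithStats(redm(b)); ok=[i for i in range(1,k) if abs(c[i]-pix(s,[520,3,90])).max()<60]
        i=max(ok,key=lambda i:st[i,4]); sg=-1 if tag=="start" else 1
        print(cam,tag,"red",c[i],*[(t,sil(0,sg*t,.25,s)) for t in (.24,.28,.32)])
```

```text
a4 right edge/6 52.04117647058823
a5 right edge/6 52.062745098039215
scene start red [264.6 187.5] (0.24, array([266.6, 182.8])) (0.28, array([265.6, 185.3])) (0.32, array([264.6, 187.9]))
scene now red [282.8 160.4] (0.24, array([280.6, 161.5])) (0.28, array([281.8, 160.5])) (0.32, array([283.1, 159.7]))
top start red [297.8 227. ] (0.24, array([297.2, 223. ])) (0.28, array([298.3, 225.2])) (0.32, array([299.4, 227.4]))
top now red [284.8 191.6] (0.24, array([286.9, 195.9])) (0.28, array([286.3, 193.8])) (0.32, array([285.7, 191.8]))
```

The knob did not shift between a 5 N and a 9 N push, and both cameras fit a lever angle of about 0.31–0.32. It is fully home, so I'm handing in.

```bash
python3 -c "
from bench import *
print(sense()['ft_force']); print(hand_in())"
```

```text
[1.50375953 0.08083149 0.29903884]
the job is handed in; nothing more can be done
None
```

The red lever is fully home in the green-cap slot (far left), pushed there with closed fingertips at no more than about 9 N. The arm is clear and the job is handed in.

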